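# Raise a mounting-plate easel to its next locking hole

## Task

The control-panel plate lies low on its tilting bench easel. Take it by the grab bar on its upper edge and raise it smoothly until the sprung button of the telescopic stay pops through the next hole, without wrenching on the stay; then ease the plate back until the button carries it and let go. Do not let the plate fall, and leave the other things on the bench where they are.

Things in the scene. Friction and masses are not known exactly. Their poses are not given: they have to be found in the camera images.
- easel: Grey steel base frame of the easel, 370 x 380 mm, rails 20 mm high, fixed to the bench. Origin: centre of its underside. x points from the plate's lower, hinged edge to its upper edge, roughly away from the robot; y left; z up. The plate's hinge line runs along y at x = -0.160, z = 0.040 of this frame; the grab bar turns about it.
- plate: Mounting plate on the easel, hinged at its lower edge: 300 x 300 mm steel sheet with ducts and devices screwed on (up to 80 mm off the sheet, 40 mm near the upper edge), 1.1 to 1.7 kg. Origin mid-plate, 150 mm from the hinge line; x up the plate, z off its face. At rest it slopes 20 degrees (0.35 rad); end stop 0.30 rad above that. It swings freely and falls back unless the stay is locked.
- grab_bar (a point): Middle of the grab bar: round steel bar, 16 mm thick, 160 mm long, parallel to the hinge, beyond the plate's upper edge, 350 mm from the hinge line; 40 mm clear gap to the plate's edge. Pinch it from above across the bar (along the easel's x). Raising takes 5 to 10 N upward here; a clear rise above that means the button has met the end of a hole.
- stay_tube: Outer tube of the telescopic stay on the easel's left flank (+y side): square aluminium tube, 22 x 22 x 73 mm, in a pivoting clamp foot. Origin: centre of its lower end; z up the tube; its outer face (+y) has three 9.5 mm holes 13.5 mm apart. It may sit up to 15 mm higher or lower in its clamp, so the button meets the next hole after 20 to 80 mm of bar travel.
- button: Brass sprung button, 8 mm thick, in the stay's inner rod, which is pinned to the plate and slides out of the tube as the plate rises. Starts pressed in behind the tube's outer face (origin at y = 0 of the tube's frame); popped through a hole it is at y = +0.008 and stands 6 mm proud. Its play in a hole is about 3 mm of bar travel. Once out it carries the plate.
- pliers: Pliers lying behind the easel, 180 mm long, 16 mm high. Origin: underside, near the middle. A bystander.
- cutters: Side cutters lying to the right of the easel, 180 mm long, 16 mm high. Origin: underside, near the middle. A bystander.
- screwdriver: Screwdriver lying to the left of the easel, 190 mm long, 26 mm thick. Origin: underside of its middle. A bystander.
- contactor: Spare contactor standing behind the easel, 45 x 80 x 71 mm. Origin: centre of its underside. A bystander.
- carton: White carton standing to the right, 95 x 75 x 80 mm. Origin: centre of its underside. A bystander.

How it is judged:
By the outcome, as a careful person would: the job done as asked, in the order asked, and still so for the second after the job is handed in, with the robot touching nothing.
It also fails if it takes over 58 s, if anything falls off the work surface, if the arm or the gripper's body presses on something with over 40 N, if the wrist force passes 120 N, or if a joint passes its speed limit or range.

## Robot

A 6-joint arm with a two-finger parallel gripper is mounted at the origin on the work surface. World frame = base frame: x ahead of the robot, y to its left, z up, the work surface at z = 0. Lengths are in m, angles in rad, forces in N, time in s.
With the tool pointing down it reaches from about 0.25 to 0.725 m from the base axis. Payload 4 kg.
Tool frame: the origin (TCP) lies midway between the tips of the shut fingers; the grasp point (between the pads) lies 19 mm behind it; y points along the fingers, z is the direction in which the jaws open and shut, and the axes are right-handed (so a half turn about y gives the same grasp; the last joint's range is limited). The gripper opens to 85 mm and grips with 20 to 120 N. Pads are 22 mm wide; open, the fingers measure 114 mm over their backs; the gripper's body (76 mm by 85 mm) begins 54 mm behind the grasp point. The pads swing forward as they close: fully open they stand 13 mm farther back than shut.
Start: joints at [-1.103, 0.241, 0.005, 1.335, 0, 1.571], TCP at [0.225, -0.446, 0.231] pointing down, gripper open.
Joint ranges: [-2.72, 2.72], [-1.05, 1.87], [-1.09, 1.28], [-1.99, 2.15], [-1.42, 1.44], [-3.14, 3.14]. Speed limits (rad/s): [2.79, 2.79, 3.14, 3.14, 3.14, 3.14].

## Interface

Orientations are given as a unit quaternion [x, y, z, w].
In Python, from workcell import bot gives the robot as it stands. The module is installed in compiled form; this text tells all that it offers.
- The arm moves only by the shell command python3 -m handwheel 'ROWS' [OPENING]. ROWS is JSON, a list of rows, each a list of 6 numbers: the shift along the tool's x, y, z in units of 25 mm (1.0 is 25 mm), then the turn, a rotation vector about the tool's x, y, z in units of 10 degrees (1.0 is 10 degrees). A call has exactly 5 rows; each row is the pose to reach, as a shift and turn from the pose commanded when the call began, along the tool's axes at that moment; what a row does not reach only later rows make up. A row lasts 1/8 s, in which the tool goes at most 62.5 mm and 10.7 degrees, less where a joint would pass 70% of its speed; a pose out of reach is approached as far as the arm can. A call with a gripper value outside its range is refused whole. OPENING is the gripper command: -1 is shut, 1 is fully open, values between are in proportion, set as the call begins (- or left out, the last holds). The fingers move at their own pace and stop on an object; the grip force is fixed at half the most. Time passes only in rows, so rows that repeat a pose let the fingers close, or fill a call up. It gives the time, the measured TCP pose, the force and the opening at its end, in the units of the state.
- bot.get_obs(): the state, without advancing time (a new reading comes with each control period).
- bot.camera(name): name is "side" or "top" or "wrist"; returns a dict with "color" (480x640x3 uint8, red, green, blue), "fx", "fy", "cx", "cy" (pixels), "dist_coeffs" ([k1, k2, p1, p2, k3] as OpenCV has them; the pictures are not rectified), "rvec" (rotation vector, rad) and "tvec" (3), from world to camera coordinates, as OpenCV has them. Camera axes: x right, y down, z forward; pixel columns grow to the right and rows downward; lengths in m; the calibration is good to about 2 mm. A picture is of the moment at which its call begins. There is no depth.
- bot.job_done(): hands the job in, once; it reports no verdict.
The state is a dict: "clock": time; "joint_pos": joint angles; "joint_vel": joint speeds; "tau": joint torques, N m; "eef_pos": TCP position; "tool_rot": TCP orientation; "ft_force": force on the tool from outside, world axes, zero at the start; "ft_torque": the same for the moment, N m; "grip_width": finger opening in m.
Only numpy, scipy, OpenCV 4.12 (cv2) and the standard library are available. Lean on these libraries where they do the work, as an engineer would, in place of code of your own. Each camera call takes 0.05 s, during which the arm holds its last target.

## Working session

There is one attempt and no reset: what is moved stays moved. The work goes in short steps, Python scripts to look and compute and a shell command to move; the robot and the scene stay as the last step left them, time stands still between calls to the robot, and variables do not carry over. Pictures are saved under pics/ and viewed, and the job is handed in when it is done.

```bash
mkdir -p pics; python3 - <<'E'
from workcell import bot
import cv2
o=bot.get_obs()
for k,v in o.items(): print(k,v)
for n in ("side","top","wrist"):
    c=bot.camera(n); cv2.imwrite(f"pics/{n}0.png",c["color"][:,:,::-1])
    print(n,c["fx"],c["fy"],c["cx"],c["cy"],c["dist_coeffs"],c["rvec"],c["tvec"])
E
```

```text
clock 0.0
joint_pos [-1.10301216e+00  2.41400083e-01  3.73935253e-03  1.33521029e+00
  1.93932450e-05  1.57082895e+00]
joint_vel [-5.92540283e-04 -8.23207563e-04 -2.96775581e-05  4.51364616e-04
  1.08644591e-03 -7.48223405e-04]
tau [ 1.10890574e-04 -3.72323549e+01  2.52405435e+01  1.71218847e-02
  1.34059865e-04  4.64015685e-06]
eef_pos [ 0.2251764  -0.44572066  0.23042518]
tool_rot [-0.1640349   0.68857091 -0.68714065  0.16370821]
ft_force [-0.49710697 -0.19468614  0.27514955]
ft_torque [-0.00228993 -0.04389431  0.02299299]
grip_width 0.08537854272930126
side 452.27153070933866 452.27153070933866 325.84760787272273 240.8791335745875 [-0.02169967  0.          0.          0.          0.        ] [ 0.41849525 -2.72566038  1.20628381] [0.55726091 0.27808807 1.06852406]
top 451.45430301820863 451.45430301820863 318.90136114273463 237.77950467418202 [-0.08081578  0.          0.          0.          0.        ] [ 2.15888555 -2.1399596   0.15307829] [-0.10974013  0.59990226  1.21792487]
wrist 429.2706200496663 429.2706200496663 328.09908147021963 238.59111972594675 [-0.05469171  0.          0.          0.          0.        ] [-2.47252387  1.52029499  0.20841631] [-0.50029479 -0.03454384  0.37753599]
```

View pics/side0.png

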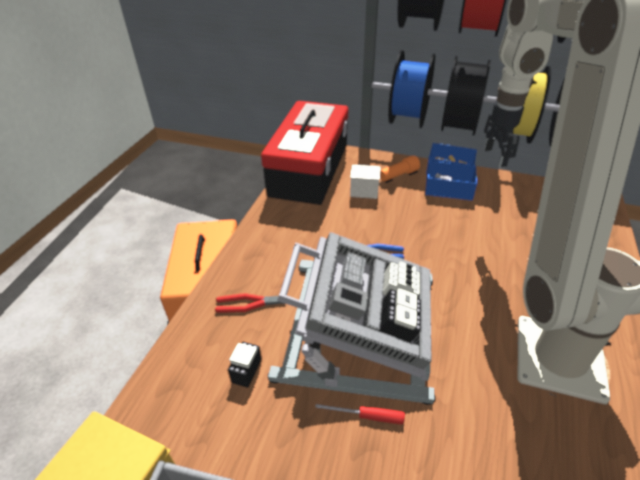

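View pics/top0.png

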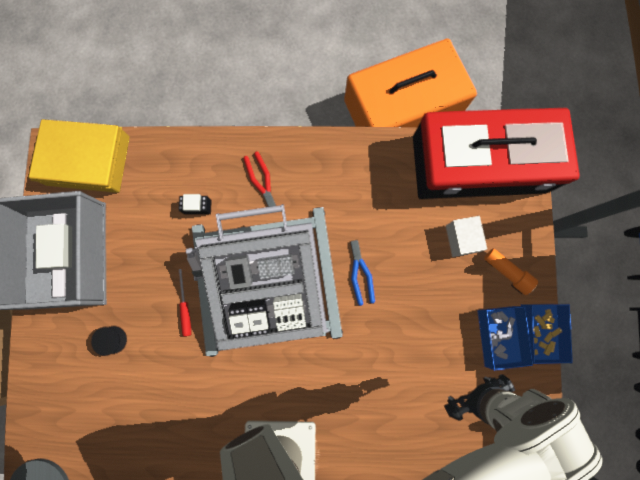

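View pics/wrist0.png

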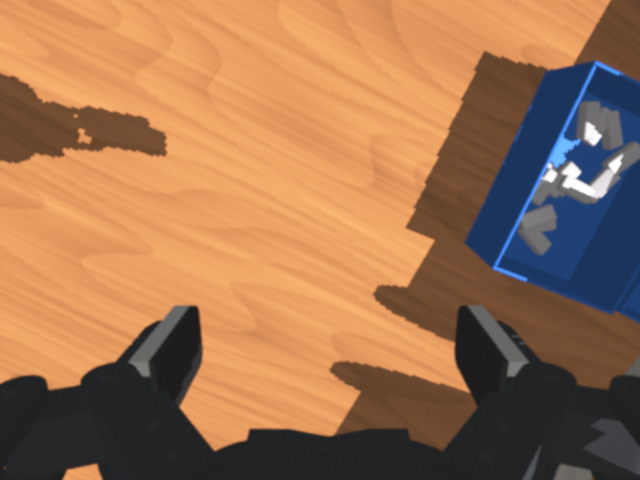

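The top view shows the grab bar from about (219,218) to (284,208), and the side view shows it around (282,300)-(300,248). I'll zoom in on both.

```bash
python3 - <<'E'
import cv2
a=cv2.imread("pics/side0.png")[220:420,200:450]; cv2.imwrite("pics/side0z.png",cv2.resize(a,None,fx=3,fy=3,interpolation=cv2.INTER_CUBIC))
a=cv2.imread("pics/top0.png")[180:370,160:400]; cv2.imwrite("pics/top0z.png",cv2.resize(a,None,fx=3,fy=3,interpolation=cv2.INTER_CUBIC))
E
```

```text
(no output)
```

View pics/side0z.png

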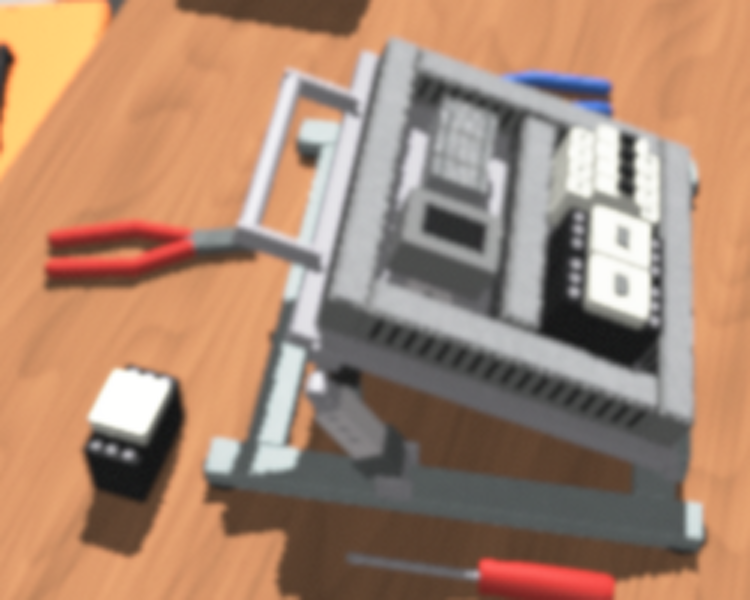

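View pics/top0z.png

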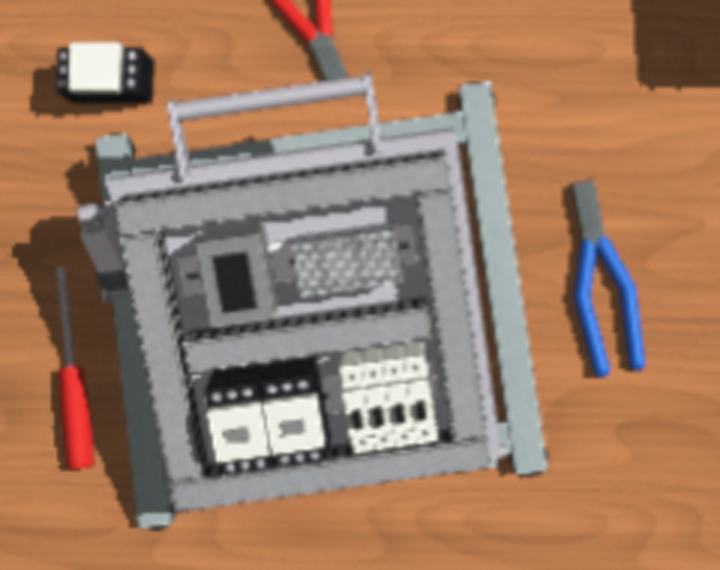

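```bash
cat > h.py <<'E'
from workcell import bot
import cv2, numpy as np
from scipy.spatial.transform import Rotation as R
def K(c): return np.array([[c["fx"],0,c["cx"]],[0,c["fy"],c["cy"]],[0,0,1.]])
def und(c,p): return cv2.undistortPoints(np.array([[p]],float),K(c),np.array(c["dist_coeffs"])).ravel()
def P(c):
    return np.hstack([cv2.Rodrigues(np.array(c["rvec"]))[0],np.array(c["tvec"]).reshape(3,1)])
def tri(c1,p1,c2,p2):
    X=cv2.triangulatePoints(P(c1),P(c2),und(c1,p1).reshape(2,1),und(c2,p2).reshape(2,1)).ravel(); return X[:3]/X[3]
def proj(c,X): return cv2.projectPoints(np.array(X,float).reshape(-1,3),np.array(c["rvec"]),np.array(c["tvec"]),K(c),np.array(c["dist_coeffs"]))[0].reshape(-1,2)
def onz(c,p,z):
    M=P(c);d=M[:,:3].T@np.append(und(c,p),1);o=-M[:,:3].T@M[:,3];return o+d*(z-o[2])/d[2]
E
cat > m.py <<'E'
from h import *
s=bot.camera("side");t=bot.camera("top")
A=tri(t,(218,216.7),s,(282.7,294)); B=tri(t,(282,208.3),s,(297.3,246))
print(A,B,np.linalg.norm(A-B)); 
C=[onz(t,p,0.02)[:2] for p in [(198.3,227.7),(320,210),(336.7,336.7),(210.7,353)]]
print(np.array(C)); ctr=np.mean(C,0);print("base ctr",ctr)
d=A-B; yaw=np.arctan2(-d[0],d[1]);print("yaw bar",yaw)
e=(C[0]-C[3])+(C[1]-C[2]);yb=np.arctan2(e[1],e[0]);print("yaw base",yb)
for y in (yaw,yb):
    x=ctr+np.array([np.cos(y),np.sin(y)])*(-.16+.35*np.cos(.35)); print("pred bar",x,.04+.35*np.sin(.35))
print("mid",(A+B)/2)
for q in ((A+B)/2,A,B): print(proj(t,q),proj(s,q))
E
python3 m.py
```

```text
[0.6337222  0.14988836 0.17858449] [ 0.65844009 -0.0101505   0.17296604] 0.16203387755696103
[[ 0.63006541  0.24133533]
 [ 0.68446683 -0.10693552]
 [ 0.32800099 -0.15611772]
 [ 0.27922806  0.19222401]]
base ctr [0.48044032 0.04262653]
yaw bar 0.15323849851411836
yaw base 0.13808503358293606
pred bar [0.64724299 0.06838909] 0.16001423260940797
pred bar [0.64761422 0.06585859] 0.16001423260940797
mid [0.64608114 0.06986893 0.17577526]
[[249.95070138 211.95768188]] [[290.98171583 268.74152661]]
[[217.93307742 216.3372535 ]] [[283.1130274  294.09841741]]
[[281.8743708  207.62061054]] [[297.99213977 246.16105557]]
```

```bash
cat >> h.py <<'E'
def goal(pos,yaw,sgn=1,o=None,tilt=0.0):
    """rows units for shift/turn from present pose; tool z along sgn*easel x, y down; tilt leans about easel y"""
    o=o or bot.get_obs()
    Rc=R.from_quat(o["tool_rot"])
    z=sgn*np.array([np.cos(yaw),np.sin(yaw),0]);y=np.array([0,0,-1.]);x=np.cross(y,z)
    Rt=R.from_matrix(np.c_[x,y,z])
    Rt=R.from_rotvec(tilt*np.array([-np.sin(yaw),np.cos(yaw),0]))*Rt
    d=Rc.inv().apply(np.array(pos)-o["eef_pos"])/0.025
    r=np.degrees((Rc.inv()*Rt).as_rotvec())/10
    return np.round(d,3),np.round(r,3)
E
python3 - <<'E'
from h import *
o=bot.get_obs();print(R.from_quat(o["tool_rot"]).as_matrix().round(3))
for s in (1,-1): print(s,goal([.590,.062,.33],.147,s))
print(R.from_quat(o["tool_rot"]).inv().apply([0,0,.1])/.025)
E
```

```text
[[-0.893 -0.     0.451]
 [-0.451  0.001 -0.893]
 [-0.    -1.    -0.001]]
1 (array([-22.182,  -3.953, -11.565]), array([ 5.000e-03, -7.162e+00, -4.000e-03]))
-1 (array([-22.182,  -3.953, -11.565]), array([4.0000e-03, 1.0838e+01, 6.0000e-03]))
[-3.28520877e-05 -3.99999791e+00 -4.08618814e-03]
```

```bash
python3 -m handwheel '[[-1.5,-1.5,-0.8,0,-0.5,0],[-3.5,-3,-1.8,0,-1.2,0],[-5.5,-3.9,-2.9,0,-1.9,0],[-7.7,-3.95,-4,0,-2.6,0],[-9.9,-3.95,-5.1,0,-3.3,0]]' 0.2; python3 - <<'E'
from h import *
print(goal([.590,.062,.33],.147,1))
E
```

```text
clock: 0.88
eef_pos: [0.3892, -0.2205, 0.3308]
tool_rot: [0.353, -0.612, 0.613, -0.354]
ft_force: [1.2, -0.6, 0.1]
grip_width: 0.0513
(array([-13.803,   0.033,   1.306]), array([-0.011, -3.842,  0.004]))
```

```bash
python3 -m handwheel '[[-2.2,0,0.2,0,-0.7,0],[-4.4,0,0.4,0,-1.4,0],[-6.6,0,0.6,0,-2.1,0],[-8.8,0,0.8,0,-2.8,0],[-11,0,1,0,-3.5,0]]' && python3 -m handwheel '[[-2,0,-0.9,0,-0.25,0],[-2.6,0,-1.3,0,-0.34,0],[-2.6,0,-1.3,0,-0.34,0],[-2.6,0,-1.3,0,-0.34,0],[-2.6,0,-1.3,0,-0.34,0]]'; python3 - <<'E'
from h import *
print(goal([.590,.062,.33],.147,1))
c=bot.camera("wrist");cv2.imwrite("pics/wrist1.png",c["color"][:,:,::-1])
print(bot.get_obs()["eef_pos"])
E
```

```text
clock: 1.5
eef_pos: [0.5488, 0.0048, 0.33]
tool_rot: [0.522, -0.477, 0.478, -0.521]
ft_force: [1.2, -0.7, 0.6]
grip_width: 0.0514
clock: 2.12
eef_pos: [0.5106, 0.0639, 0.3303]
tool_rot: [-0.534, 0.463, -0.464, 0.534]
ft_force: [-1.4, -0.9, -0.2]
grip_width: 0.0513
(array([0.522, 0.014, 3.134]), array([-0.004, -0.035,  0.002]))
[0.51055745 0.06402528 0.33022421]
```

View pics/wrist1.png

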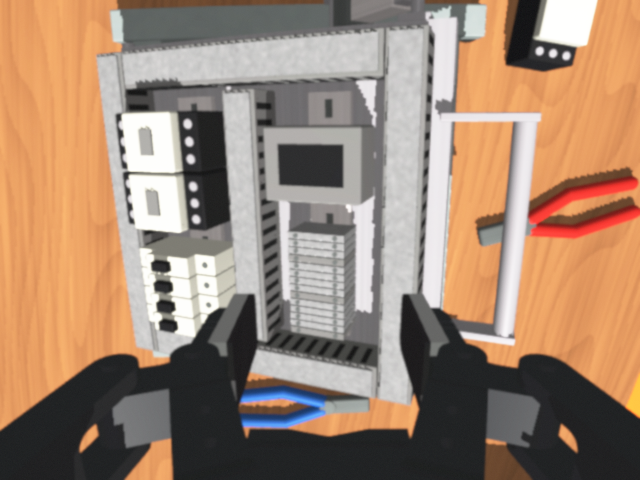

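The wrist view shows the bar running from (525,118) to (505,340). I'll triangulate that against the fixed cameras.

```bash
python3 - <<'E'
from h import *
w=bot.camera("wrist");t=bot.camera("top");s=bot.camera("side")
cv2.imwrite("pics/top1.png",t["color"][:,:,::-1])
pts={"A":((525,118),(218,216.7),(282.7,294)),"B":((505,340),(282,208.3),(297.3,246))}
for k,(a,b,c) in pts.items():
    print(k,tri(w,a,t,b),tri(w,a,s,c),tri(t,b,s,c))
# predicted bar with various height
for z in (.16,.168,.176):
    a,b=onz(w,(525,118),z),onz(w,(505,340),z); m=(a+b)/2; d=a-b
    print(z,m,np.linalg.norm(d),np.arctan2(-d[0],d[1]),proj(s,m),proj(t,m))
E
```

```text
A [0.63372014 0.15086189 0.17475704] [0.63321516 0.15065829 0.17896036] [0.6337222  0.14988836 0.17858449]
B [ 0.65609547 -0.01047218  0.18352709] [ 0.66436716 -0.01663401  0.167842  ] [ 0.65844009 -0.0101505   0.17296604]
0.16 [0.6553507  0.06550227 0.16      ] 0.17577158407781965 0.17045163670286512 [[288.36738278 271.31922608]] [[252.68307879 209.62193012]]
0.168 [0.65141588 0.06717799 0.168     ] 0.17127246045971267 0.17045163670286548 [[289.46031893 269.79380576]] [[251.52838547 210.50309196]]
0.176 [0.64748105 0.0688537  0.176     ] 0.16677333684160572 0.17045163670286517 [[290.56883639 268.24665519]] [[250.3566562  211.39739019]]
```

```bash
python3 - <<'E'
from h import *
print(goal([.6475,.069,.235],.152,1))
E
```

```text
(array([0.594, 3.803, 5.454]), array([-0.001, -0.059,  0.   ]))
```

```bash
python3 -m handwheel '[[0.2,0,1.8,0,-0.06,0],[0.4,0.2,3.6,0,-0.06,0],[0.6,1.4,5.2,0,-0.06,0],[0.6,3,5.45,0,-0.06,0],[0.6,3.8,5.45,0,-0.06,0]]'  && python3 - <<'E'
from h import *
w=bot.camera("wrist");cv2.imwrite("pics/wrist2.png",w["color"][:,:,::-1])
print(bot.get_obs()["eef_pos"],goal([.6475,.069,.157],.152,1))
print(proj(w,[[.6337,.150,.176],[.658,-.010,.176],[.6465,.069,.176]]))
E
```

```text
clock: 2.95
eef_pos: [0.6469, 0.0693, 0.2308]
tool_rot: [0.538, -0.462, 0.459, -0.535]
ft_force: [-0.6, 0.5, -0.3]
grip_width: 0.0516
[0.64567501 0.06919351 0.22887841] (array([0.02 , 2.874, 0.096]), array([ 0.05 ,  0.006, -0.002]))
[[325.59637809  85.14330341]
 [325.28647006 403.27936381]
 [326.41810011 263.31384659]]
```

View pics/wrist2.png

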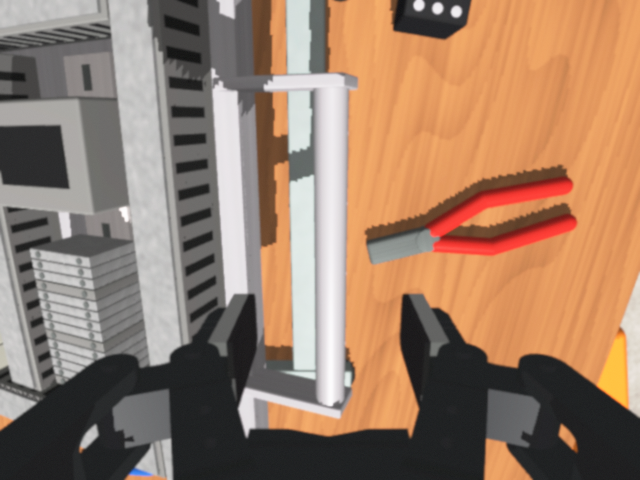

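Bar centreline is at column 331 against the predicted 326, so it sits about 2.5 mm farther in x. The yaw is parallel. Descending.

```bash
python3 -m handwheel '[[0,0.6,0.1,0,0,0],[0,1.2,0.1,0,0,0],[0,1.8,0.1,0,0,0],[0,2.2,0.1,0,0,0],[0,2.2,0.1,0,0,0]]'  && python3 - <<'E'
from h import *
w=bot.camera("wrist");cv2.imwrite("pics/wrist3.png",w["color"][:,:,::-1])
o=bot.get_obs();print(o["eef_pos"],o["ft_force"],goal([.649,.0695,.157],.152,1))
E
```

```text
clock: 3.62
eef_pos: [0.649, 0.0701, 0.179]
tool_rot: [0.537, -0.461, 0.46, -0.536]
ft_force: [-0.8, 0.6, 0.7]
grip_width: 0.0509
[0.64949829 0.0702041  0.1799096 ] [ 1.08221452  0.0664801  -0.077401  ] (array([ 0.025,  0.916, -0.024]), array([ 0.002,  0.009, -0.   ]))
```

View pics/wrist3.png

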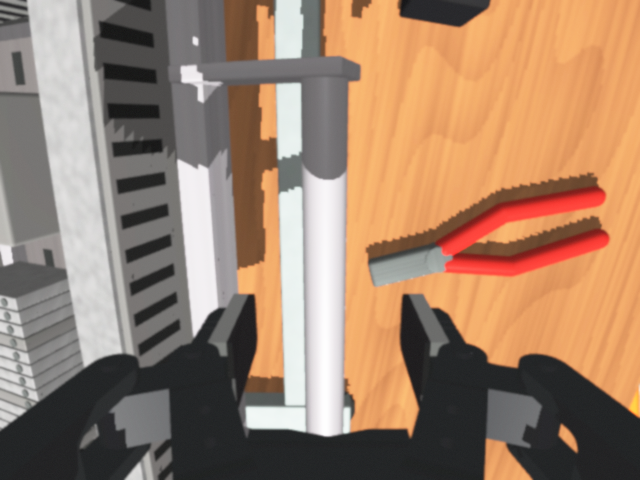

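Bar centre (column 325) lies midway between the pads (columns 250 and 407). Going down and closing.

```bash
python3 -m handwheel '[[0,0.3,-0.03,0,0,0],[0,0.6,-0.03,0,0,0],[0,0.9,-0.03,0,0,0],[0,0.9,-0.03,0,0,0],[0,0.9,-0.03,0,0,0]]' && python3 -m handwheel '[[0,0,0,0,0,0],[0,0,0,0,0,0],[0,0,0,0,0,0],[0,0,0,0,0,0],[0,0,0,0,0,0]]' -1 && python3 -m handwheel '[[0,0,0,0,0,0],[0,0,0,0,0,0],[0,0,0,0,0,0],[0,0,0,0,0,0],[0,0,0,0,0,0]]'; python3 - <<'E'
from h import *
for n in("wrist","side"):
    w=bot.camera(n);cv2.imwrite(f"pics/{n}4.png",w["color"][:,:,::-1])
o=bot.get_obs();print(o["eef_pos"],o["ft_force"],o["ft_torque"])
E
```

```text
clock: 4.3
eef_pos: [0.649, 0.0701, 0.1576]
tool_rot: [-0.537, 0.46, -0.46, 0.537]
ft_force: [0.5, 0.1, 0.0]
grip_width: 0.051
clock: 4.92
eef_pos: [0.6475, 0.0699, 0.1581]
tool_rot: [0.538, -0.461, 0.46, -0.536]
ft_force: [-5.0, -1.1, 5.1]
grip_width: 0.0135
clock: 5.55
eef_pos: [0.6475, 0.0699, 0.1581]
tool_rot: [0.538, -0.461, 0.46, -0.536]
ft_force: [-4.8, -1.7, 4.3]
grip_width: 0.0139
[0.64749834 0.0698485  0.15808322] [-5.5982323  -0.85540907  4.83696115] [-0.12179462  1.19452182  0.00762382]
```

View pics/wrist4.png

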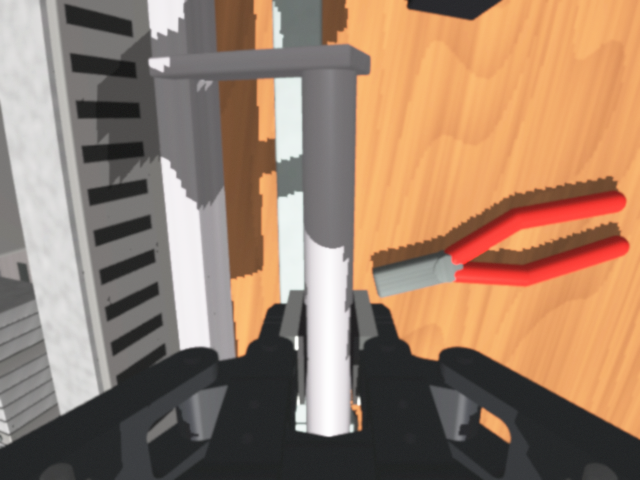

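View pics/side4.png

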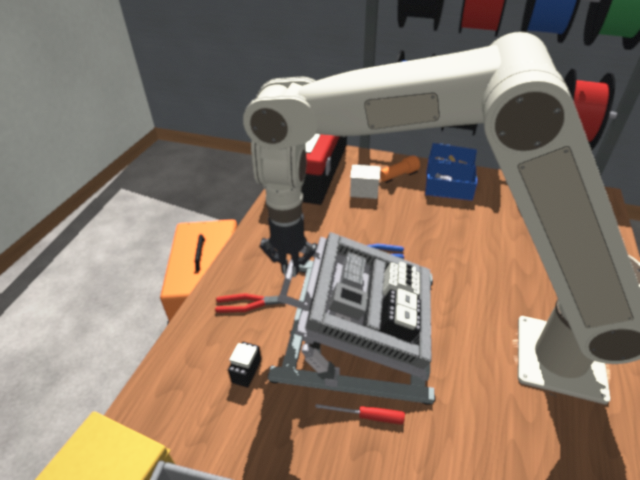

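```bash
python3 - <<'E'
import numpy as np
r,t=.352,.385
for s in range(0,84,4):
    a=t+s/1000/r
    print(s, "y",round(-r*(np.sin(a)-np.sin(t))/.025,3),"z",round(r*(np.cos(a)-np.cos(t))/.025,3))
E
python3 -m handwheel '[[0,-0.04,-0.02,0,0,0],[0,-0.1,-0.04,0,0,0],[0,-0.16,-0.07,0,0,0],[0,-0.22,-0.09,0,0,0],[0,-0.296,-0.125,0,0,0]]'
```

```text
0 y -0.0 z 0.0
4 y -0.148 z -0.061
8 y -0.295 z -0.124
12 y -0.442 z -0.188
16 y -0.587 z -0.254
20 y -0.733 z -0.321
24 y -0.877 z -0.391
28 y -1.02 z -0.461
32 y -1.163 z -0.534
36 y -1.305 z -0.608
40 y -1.446 z -0.684
44 y -1.586 z -0.761
48 y -1.725 z -0.84
52 y -1.863 z -0.92
56 y -2.001 z -1.002
60 y -2.137 z -1.086
64 y -2.272 z -1.171
68 y -2.407 z -1.258
72 y -2.54 z -1.346
76 y -2.673 z -1.436
80 y -2.804 z -1.527
clock: 6.28
eef_pos: [0.6452, 0.0695, 0.164]
tool_rot: [0.537, -0.461, 0.46, -0.536]
ft_force: [-0.7, -0.6, -9.9]
grip_width: 0.0136
```

```bash
python3 -m handwheel '[[0,-0.06,-0.025,0,0,0],[0,-0.12,-0.05,0,0,0],[0,-0.18,-0.08,0,0,0],[0,-0.24,-0.105,0,0,0],[0,-0.292,-0.13,0,0,0]]'; python3 - <<'E'
from h import *
for n in("top","side"):
    w=bot.camera(n);cv2.imwrite(f"pics/{n}5.png",w["color"][:,:,::-1])
a=cv2.imread("pics/side5.png")[270:420,240:440]; cv2.imwrite("pics/side5z.png",cv2.resize(a,None,fx=4,fy=4,interpolation=cv2.INTER_CUBIC))
E
```

```text
clock: 6.9
eef_pos: [0.6418, 0.069, 0.1719]
tool_rot: [0.537, -0.461, 0.46, -0.536]
ft_force: [-4.7, -0.4, -12.4]
grip_width: 0.0142
```

View pics/side5z.png

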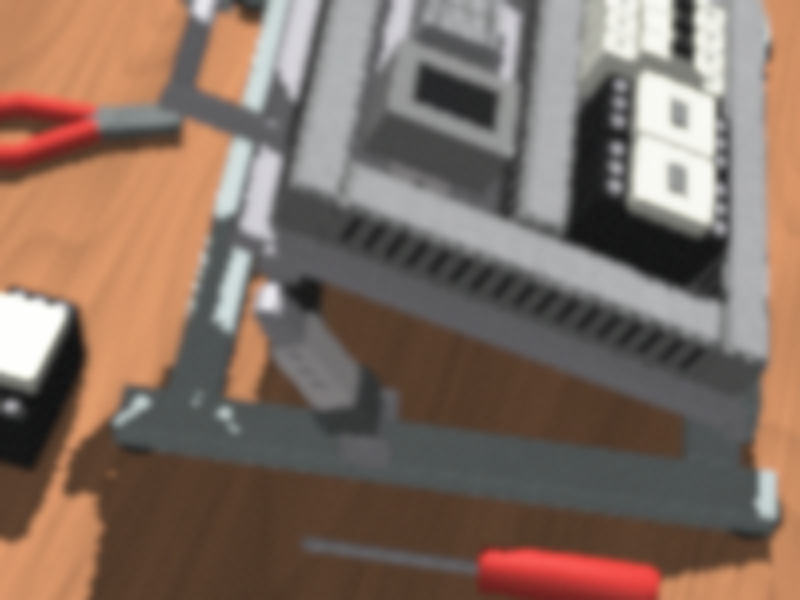

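```bash
python3 -m handwheel '[[0,-0.03,-0.03,0,0,0],[0,-0.06,-0.05,0,0,0],[0,-0.09,-0.07,0,0,0],[0,-0.12,-0.085,0,0,0],[0,-0.146,-0.1,0,0,0]]'; python3 -m handwheel '[[0,-0.03,-0.015,0,0,0],[0,-0.06,-0.03,0,0,0],[0,-0.09,-0.045,0,0,0],[0,-0.12,-0.06,0,0,0],[0,-0.145,-0.07,0,0,0]]'
```

```text
clock: 7.62
eef_pos: [0.6401, 0.0687, 0.1758]
tool_rot: [0.537, -0.46, 0.46, -0.537]
ft_force: [-4.2, -1.4, -12.1]
grip_width: 0.0136
clock: 8.25
eef_pos: [0.6384, 0.0685, 0.1794]
tool_rot: [0.537, -0.46, 0.46, -0.537]
ft_force: [-5.0, -1.5, -12.1]
grip_width: 0.0139
```

```bash
python3 -m handwheel '[[0,-0.03,-0.015,0,0,0],[0,-0.06,-0.03,0,0,0],[0,-0.09,-0.045,0,0,0],[0,-0.12,-0.06,0,0,0],[0,-0.143,-0.075,0,0,0]]'
```

```text
clock: 8.88
eef_pos: [0.6366, 0.0682, 0.1834]
tool_rot: [-0.537, 0.46, -0.46, 0.537]
ft_force: [-3.9, -0.5, -12.2]
grip_width: 0.0138
```

```bash
python3 -m handwheel '[[0,-0.03,-0.015,0,0,0],[0,-0.06,-0.03,0,0,0],[0,-0.09,-0.045,0,0,0],[0,-0.12,-0.06,0,0,0],[0,-0.143,-0.076,0,0,0]]'
```

```text
clock: 9.5
eef_pos: [0.6349, 0.0679, 0.1868]
tool_rot: [-0.537, 0.46, -0.46, 0.537]
ft_force: [-3.4, -0.5, -12.1]
grip_width: 0.0138
```

```bash
python3 -m handwheel '[[0,-0.03,-0.015,0,0,0],[0,-0.06,-0.03,0,0,0],[0,-0.09,-0.045,0,0,0],[0,-0.12,-0.06,0,0,0],[0,-0.142,-0.076,0,0,0]]'
```

```text
clock: 10.12
eef_pos: [0.6331, 0.0677, 0.1903]
tool_rot: [-0.537, 0.46, -0.46, 0.537]
ft_force: [-3.0, -0.5, -10.0]
grip_width: 0.0136
```

```bash
python3 -m handwheel '[[0,-0.03,-0.015,0,0,0],[0,-0.06,-0.03,0,0,0],[0,-0.09,-0.045,0,0,0],[0,-0.12,-0.06,0,0,0],[0,-0.141,-0.077,0,0,0]]'; python3 - <<'E'
from h import *
w=bot.camera("side");cv2.imwrite("pics/side6.png",w["color"][:,:,::-1])
a=cv2.imread("pics/side6.png")[330:400,290:360]; cv2.imwrite("pics/side6z.png",cv2.resize(a,None,fx=8,fy=8,interpolation=cv2.INTER_CUBIC))
E
```

```text
clock: 10.75
eef_pos: [0.6312, 0.0674, 0.1939]
tool_rot: [-0.537, 0.46, -0.46, 0.537]
ft_force: [-2.7, 0.1, -10.5]
grip_width: 0.0134
```

View pics/side6z.png

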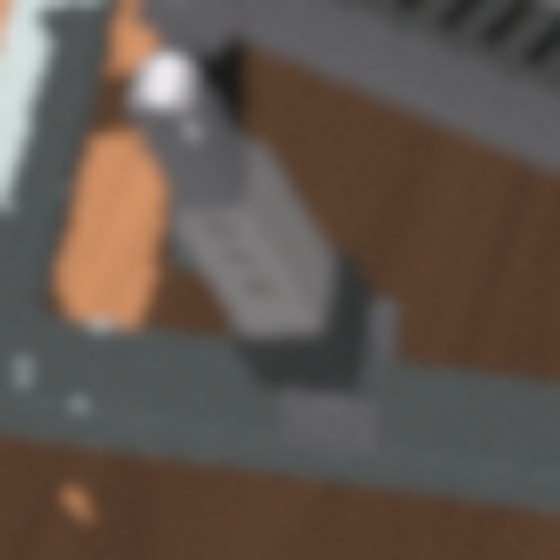

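Three dark holes show on the stay at about (318-322,358-366) and no brass stands out yet. Carrying on.

```bash
python3 -m handwheel '[[0,-0.03,-0.015,0,0,0],[0,-0.06,-0.03,0,0,0],[0,-0.09,-0.045,0,0,0],[0,-0.12,-0.06,0,0,0],[0,-0.14,-0.077,0,0,0]]'
```

```text
clock: 11.42
eef_pos: [0.6293, 0.0671, 0.1975]
tool_rot: [-0.537, 0.46, -0.46, 0.537]
ft_force: [-1.2, 0.2, -9.6]
grip_width: 0.0134
```

```bash
python3 -m handwheel '[[0,-0.03,-0.015,0,0,0],[0,-0.06,-0.03,0,0,0],[0,-0.09,-0.045,0,0,0],[0,-0.12,-0.06,0,0,0],[0,-0.139,-0.079,0,0,0]]'
```

```text
clock: 12.05
eef_pos: [0.6272, 0.0668, 0.2013]
tool_rot: [-0.537, 0.46, -0.46, 0.537]
ft_force: [-1.1, 1.3, -7.3]
grip_width: 0.0134
```

```bash
python3 -m handwheel '[[0,-0.03,-0.015,0,0,0],[0,-0.06,-0.03,0,0,0],[0,-0.09,-0.045,0,0,0],[0,-0.12,-0.06,0,0,0],[0,-0.138,-0.079,0,0,0]]'
```

```text
clock: 12.68
eef_pos: [0.6257, 0.0665, 0.2043]
tool_rot: [-0.537, 0.46, -0.46, 0.537]
ft_force: [1.9, 1.2, -6.8]
grip_width: 0.0135
```

```bash
python3 -m handwheel '[[0,-0.03,-0.015,0,0,0],[0,-0.06,-0.03,0,0,0],[0,-0.09,-0.045,0,0,0],[0,-0.12,-0.06,0,0,0],[0,-0.138,-0.08,0,0,0]]'; python3 - <<'E'
from h import *
for n in ("side","top"):
    w=bot.camera(n);cv2.imwrite(f"pics/{n}7.png",w["color"][:,:,::-1])
a=cv2.imread("pics/side7.png")[330:400,290:360]; cv2.imwrite("pics/side7z.png",cv2.resize(a,None,fx=8,fy=8,interpolation=cv2.INTER_CUBIC))
a=cv2.imread("pics/top7.png")[180:300,160:320]; cv2.imwrite("pics/top7z.png",cv2.resize(a,None,fx=5,fy=5,interpolation=cv2.INTER_CUBIC))
E
```

```text
clock: 13.3
eef_pos: [0.6237, 0.0662, 0.2077]
tool_rot: [-0.537, 0.46, -0.46, 0.537]
ft_force: [3.8, 2.0, -8.6]
grip_width: 0.0139
```

View pics/side7z.png

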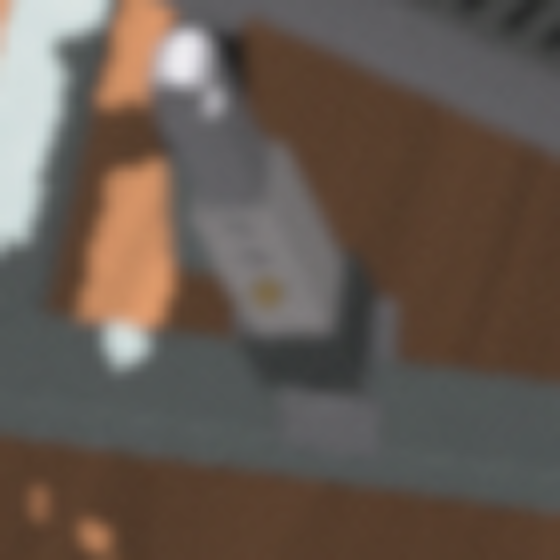

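View pics/top7z.png

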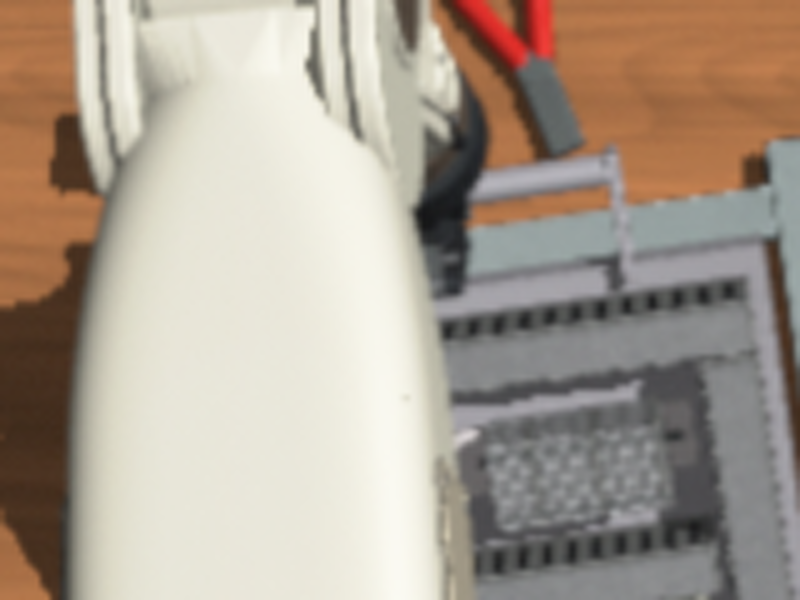

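A brass spot now shows in the lowest hole, at about (323.5,366.5). I'll inch on, to tell "seen behind the hole" from "popped out".

```bash
python3 -m handwheel '[[0,-0.01,-0.008,0,0,0],[0,-0.02,-0.015,0,0,0],[0,-0.03,-0.022,0,0,0],[0,-0.04,-0.03,0,0,0],[0,-0.04,-0.03,0,0,0]]'; python3 - <<'E'
from h import *
w=bot.camera("side");cv2.imwrite("pics/side8.png",w["color"][:,:,::-1])
a=cv2.imread("pics/side8.png")[330:400,290:360]; cv2.imwrite("pics/side8z.png",cv2.resize(a,None,fx=8,fy=8,interpolation=cv2.INTER_CUBIC))
f=np.array([bot.get_obs()["ft_force"] for _ in range(3)]);print(f.round(1))
for n in (6,7,8): print(cv2.imread(f"pics/side{n}.png")[362:371,318:328].max(2)-cv2.imread(f"pics/side{n}.png")[362:371,318:328,0])
E
```

```text
clock: 14.02
eef_pos: [0.6233, 0.0662, 0.2083]
tool_rot: [-0.536, 0.46, -0.46, 0.537]
ft_force: [6.3, 2.7, -10.3]
grip_width: 0.014
[[  6.7   3.1 -10.8]
 [  6.7   3.1 -10.8]
 [  6.7   3.1 -10.8]]
[[ 2  0  1  2  2  2  2  2  2  1]
 [ 2  2  1  3  2  2  2  2  2  2]
 [ 2  3  1  2  3  3  2  2  3  2]
 [ 5  2  2  2  3  4  3  2  2  2]
 [ 6  3  3  2  4  5  4  3  3  2]
 [ 9  5  2  3  3  4  4  2  2  2]
 [14  6  3  3  3  3  3  3  3  2]
 [17  8  3  2  3  3  2  2  2  3]
 [18  6  1  1  2  2  2  2  2  2]]
[[ 3  2  1  1  2  1  2  2  2  1]
 [ 5  3  2  2  4  5  4  2  2  2]
 [ 7  4  4  7 13 15 12  7  3  2]
 [13  7  7 14 27 32 26 12  4  2]
 [19 11 11 22 38 46 37 17  5  3]
 [26 15 10 18 34 40 31 15  6  3]
 [29 17  9 11 18 22 17  9  4  2]
 [29 13  5  5  7  9  6  4  3  2]
 [27 12  4  2  2  3  3  2  3  2]]
[[ 2  1  1  1  1  2  2  2  2  3]
 [ 5  3  2  3  3  5  4  3  3  3]
 [ 9  5  4  7 12 14 11  7  4  2]
 [16  9  8 16 28 32 25 12  4  2]
 [22 12 11 21 37 46 36 17  6  3]
 [29 16 11 19 33 40 32 15  6  3]
 [31 17  9 11 18 22 18  8  4  2]
 [29 14  5  5  7  9  7  5  3  3]
 [27 12  3  2  2  3  2  3  2  2]]
```

View pics/side8z.png

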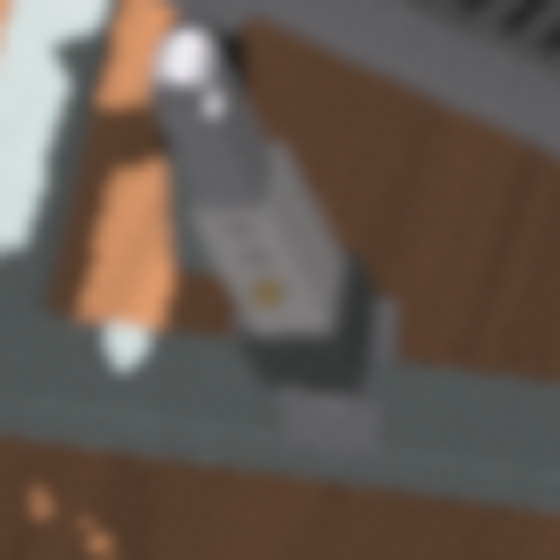

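Tangential resistance rose from about 7 to 13 N with hardly any bar movement, and the brass spot did not move. The button is out and has met the hole's end, so I'll ease back down.

```bash
python3 -m handwheel '[[0,0.03,0.02,0,0,0],[0,0.05,0.03,0,0,0],[0,0.07,0.045,0,0,0],[0,0.09,0.055,0,0,0],[0,0.1,0.06,0,0,0]]'
```

```text
clock: 14.7
eef_pos: [0.6242, 0.0663, 0.2067]
tool_rot: [-0.537, 0.46, -0.46, 0.537]
ft_force: [4.8, 1.9, -4.3]
grip_width: 0.0141
```

```bash
python3 -m handwheel '[[0,0.02,0.012,0,0,0],[0,0.035,0.02,0,0,0],[0,0.05,0.03,0,0,0],[0,0.06,0.036,0,0,0],[0,0.06,0.036,0,0,0]]'
```

```text
clock: 15.32
eef_pos: [0.6252, 0.0664, 0.205]
tool_rot: [-0.537, 0.46, -0.46, 0.537]
ft_force: [4.1, 2.2, -4.1]
grip_width: 0.0137
```

```bash
python3 -m handwheel '[[0,0.02,0.012,0,0,0],[0,0.035,0.015,0,0,0],[0,0.05,0.02,0,0,0],[0,0.06,0.025,0,0,0],[0,0.06,0.025,0,0,0]]'
```

```text
clock: 15.95
eef_pos: [0.6259, 0.0665, 0.2039]
tool_rot: [-0.536, 0.46, -0.461, 0.537]
ft_force: [5.2, 2.6, -2.8]
grip_width: 0.0137
```

```bash
python3 -m handwheel '[[0,0.02,0,0,0,0],[0,0.03,0.01,0,0,0],[0,0.04,0.01,0,0,0],[0,0.04,0.01,0,0,0],[0,0.04,0.01,0,0,0]]'
```

```text
clock: 16.58
eef_pos: [0.6262, 0.0666, 0.2031]
tool_rot: [-0.536, 0.46, -0.461, 0.537]
ft_force: [4.4, 1.6, 0.9]
grip_width: 0.0132
```

```bash
python3 -m handwheel '[[0,0.02,0,0,0,0],[0,0.03,0,0,0,0],[0,0.04,0,0,0,0],[0,0.04,0,0,0,0],[0,0.04,0,0,0,0]]'; python3 - <<'E'
from h import *
w=bot.camera("side");cv2.imwrite("pics/side9.png",w["color"][:,:,::-1])
a=cv2.imread("pics/side9.png")[330:400,290:360]; cv2.imwrite("pics/side9z.png",cv2.resize(a,None,fx=8,fy=8,interpolation=cv2.INTER_CUBIC))
E
```

```text
clock: 17.2
eef_pos: [0.6265, 0.0666, 0.2027]
tool_rot: [-0.536, 0.459, -0.461, 0.538]
ft_force: [3.8, 2.1, 2.2]
grip_width: 0.0139
```

View pics/side9z.png

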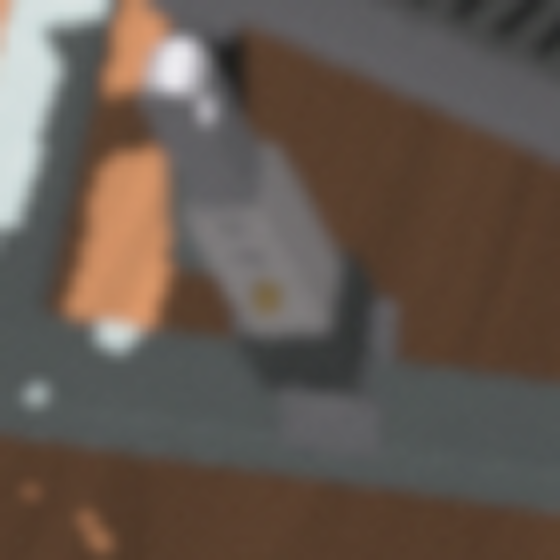

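```bash
python3 -m handwheel '[[0,0.02,-0.02,0,0,0],[0,0.04,-0.04,0,0,0],[0,0.06,-0.05,0,0,0],[0,0.06,-0.05,0,0,0],[0,0.06,-0.05,0,0,0]]'
```

```text
clock: 17.88
eef_pos: [0.6267, 0.0667, 0.2025]
tool_rot: [-0.535, 0.458, -0.462, 0.539]
ft_force: [6.7, 2.4, 4.2]
grip_width: 0.0137
```

The bar no longer follows the downward command (0.2 mm for 1.5 mm) and the force is now upward, so the button carries the plate. I'll relax the residual push and open partly.

```bash
python3 -m handwheel '[[0,-0.02,0.04,0,0,0],[0,-0.04,0.08,0,0,0],[0,-0.05,0.11,0,0,0],[0,-0.05,0.11,0,0,0],[0,-0.05,0.11,0,0,0]]' && python3 -m handwheel '[[0,0,0,0,0,0],[0,0,0,0,0,0],[0,0,0,0,0,0],[0,0,0,0,0,0],[0,0,0,0,0,0]]' 0.1; python3 - <<'E'
from h import *
for n in ("side","wrist"):
    w=bot.camera(n);cv2.imwrite(f"pics/{n}10.png",w["color"][:,:,::-1])
a=cv2.imread("pics/side10.png")[330:400,290:360]; cv2.imwrite("pics/side10z.png",cv2.resize(a,None,fx=8,fy=8,interpolation=cv2.INTER_CUBIC))
o=bot.get_obs();print(o["ft_force"],o["grip_width"])
E
```

```text
clock: 18.5
eef_pos: [0.627, 0.0667, 0.2019]
tool_rot: [-0.537, 0.46, -0.46, 0.537]
ft_force: [1.6, 2.8, 5.3]
grip_width: 0.0136
clock: 19.12
eef_pos: [0.627, 0.0666, 0.2007]
tool_rot: [0.537, -0.46, 0.46, -0.537]
ft_force: [-0.2, 1.1, 0.3]
grip_width: 0.047
[-0.5568957  -0.52399171 -0.09372321] 0.04696955804678668
```

View pics/wrist10.png

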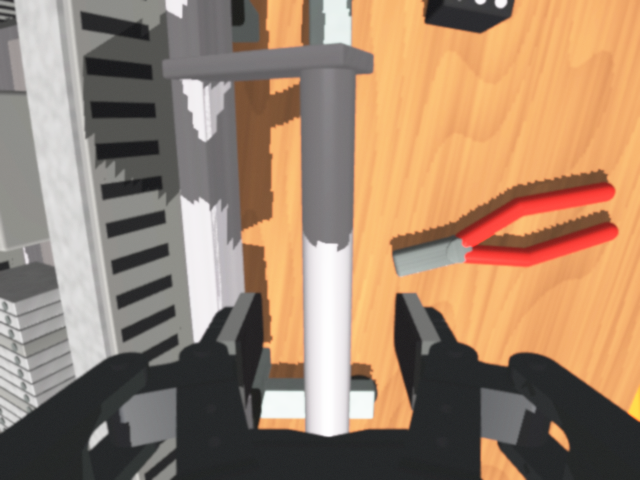

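View pics/side10z.png

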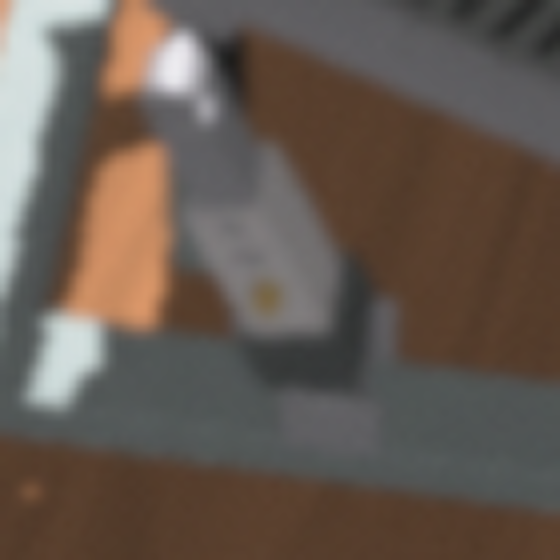

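The fingers are open and the bar (column 327) is clear of both pads (columns 260 and 400). The plate stays up and the brass button shows in the hole. Retreating straight up.

```bash
python3 -m handwheel '[[0,-0.6,0,0,0,0],[0,-1.4,0,0,0,0],[0,-2.4,0,0,0,0],[0,-3.4,0,0,0,0],[0,-4.2,0,0,0,0]]' && python3 -m handwheel '[[0.5,-0.2,0,0,0,0],[2,-0.4,0,0,0,0],[3.5,-0.4,0,0,0,0],[5,-0.4,0,0,0,0],[5,-0.4,0,0,0,0]]'; python3 - <<'E'
from h import *
for n in ("side","top"):
    w=bot.camera(n);cv2.imwrite(f"pics/{n}11.png",w["color"][:,:,::-1])
a=cv2.imread("pics/side11.png")[220:420,200:450]; cv2.imwrite("pics/side11z.png",cv2.resize(a,None,fx=3,fy=3,interpolation=cv2.INTER_CUBIC))
o=bot.get_obs();print(o["clock"],o["ft_force"],o["eef_pos"])
E
```

```text
clock: 19.85
eef_pos: [0.6274, 0.0668, 0.3086]
tool_rot: [-0.536, 0.459, -0.461, 0.538]
ft_force: [-0.2, 0.1, -0.1]
grip_width: 0.0471
clock: 20.48
eef_pos: [0.6461, -0.0606, 0.315]
tool_rot: [0.536, -0.462, 0.461, -0.535]
ft_force: [0.4, 0.6, -0.2]
grip_width: 0.047
20.575 [0.1056081  1.19899474 0.12977355] [ 0.64599842 -0.05769779  0.31535557]
```

View pics/side11z.png

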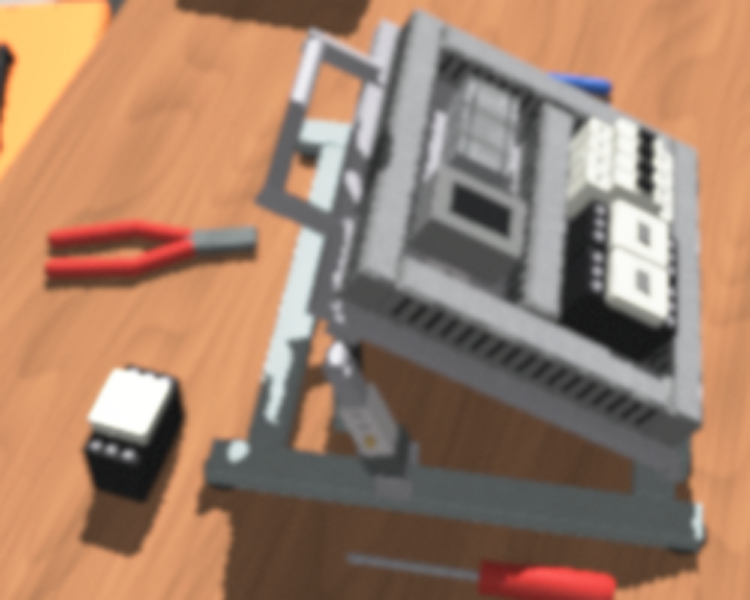

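View pics/top11.png

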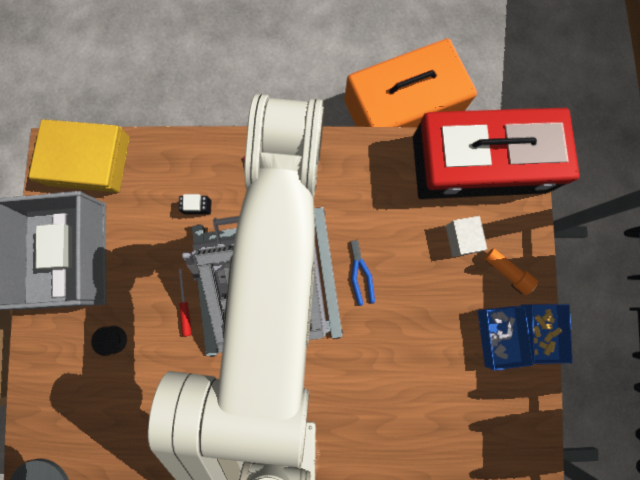

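The plate stands raised, the button is in the hole at (323,366), the bystanders are unmoved and the arm is clear.

```bash
python3 -m handwheel '[[0,0,0,0,0,0],[0,0,0,0,0,0],[0,0,0,0,0,0],[0,0,0,0,0,0],[0,0,0,0,0,0]]'; python3 - <<'E'
from h import *
w=bot.camera("side");a=cv2.imread("pics/side11.png").astype(int);b=w["color"][:,:,::-1].astype(int)
print("max diff easel region",np.abs(a-b)[230:410,210:440].max())
print(bot.job_done())
E
```

```text
clock: 21.2
eef_pos: [0.6462, -0.0566, 0.3159]
tool_rot: [-0.537, 0.46, -0.46, 0.537]
ft_force: [-0.1, -0.0, 0.6]
grip_width: 0.047
max diff easel region 92
the job is handed in; nothing more can be done
None
```

The plate is raised and standing on the stay's button. I handed the job in at about 21 s, with the arm clear and touching nothing.

- **Raising:** I pinched the bar from above and raised it about 50 mm along its arc. The brass button then showed in the stay's lowest hole. One further millimetre raised the resistance from about 7 to 13 N with almost no movement, so I stopped there.
- **Easing back:** I lowered it until the bar stopped following the command (0.2 mm for 1.5 mm). The force had turned to about 4 N upward, so the button was carrying the plate, and I let go and retreated. The largest force I read after any move was about 13 N.

**Last checks:**
- The side picture after letting go shows the plate still up, the brass in the hole, and the pliers, contactor and screwdriver where they were.
- The top view shows the cutters, carton, screwdriver and contactor unmoved. The arm hid part of the easel and most of the pliers in that view.

**What disagreed or stayed unsettled:**
- The bar measured about 0.176 m high at rest, against 0.160 m worked out from the text.
- The ease-back took about 6 mm at the tool, against the stated 3 mm of play. I put this down to the arm giving and the bar rolling in the pads.
- The final frame-to-frame check of the easel area showed a largest pixel difference of 92. The arm was still settling by about a millimetre, so a moving shadow is likely. I did not look at that last frame before handing in.

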